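Clamp a jar in the jar vice and crack its lid loose

TASK

Open the stuck preserving jar with the jar vice: stand the jar upright on the vice's board between the two jaws, wind the handwheel until the jaws hold the jar tight so that it cannot turn (stop as soon as you feel it firmly gripped, for too much force cracks the glass), then twist the lid a quarter turn anticlockwise to loosen it. Leave the jar standing clamped in the vice with the lid loosened, and do not disturb the other things on the worktop.

Things in the scene. Friction and masses are not known exactly. Their poses are not given: they have to be found in the camera images.
- vice: jar vice, fixed: pale wooden board (160 mm along x, 400 along y), its top 22 mm above this origin. Jaws 138 mm wide, the V part 84 mm wide, 57 mm over the board, centred on x = 0, ride along y on two 12 mm rods at x = +-56 mm, 42 mm up. Gear housing and handwheel at the +y end. The jaw at the -y end is locked, its V apex 100 to 125 mm from the origin: it is not measured
- jaw: plate of the moving jaw, grey with a rubber-faced V; origin at the V's apex, at the height of the board's top; axes as the vice's. The V opens to -y, faces 20 deg off the x axis: the jar's axis lies 36 mm to -y of the origin when it touches both. The wheel drives it to -y, towards the locked jaw, 30 mm a turn (4.775 mm per rad); its rubber buffers yield 1 mm per 20 N
- wheel (a joint): handwheel angle, rad: 0 with the jaw fully open, growing clockwise seen from above, which closes the jaws; up to 20.9; the jaw's y in the vice is 34 mm less 4.775 mm per rad. A steady drag of about 0.3 N m (5 N at the handle) keeps it where it is left, up to about 65 N between the jaws. Past the touch the drag rises by 0.0048 N m for each newton on the jar: about 1 N at the handle for each 12 N
- wheel_hub (a point): top of the steel handwheel's hub, on its upright axis, 101 mm above the worktop, on the vice's x = 0, y = +120 mm. The wheel has a 15 mm thick rim of 131 mm outer diameter, rim top 101 mm above the worktop
- handle_mid (a point): mid-height of the black upright handle on the wheel's rim, 138 mm above the worktop, 58 mm from the wheel's axis. The handle is 22 to 27 mm thick and 58 mm tall (104 to 162 mm above the worktop) and spins freely on its pin, so it may be held by the fingers without turning the wrist while it goes round
- jar: the preserving jar, loose: glass with dark jam, 68 mm diameter, 108 mm tall with its plain flat metal lid (66 mm diameter, from 90 to 108 mm above the jar's foot); 0.3 to 0.5 kg; origin at the centre of its underside, z up. At most about 120 N from the jaws before the glass cracks; 30 to 60 N holds it well
- lid (a joint): turn of the lid on the jar in rad, 0 when tight, growing anticlockwise seen from above (loosening); it needs about 0.6 N m and stays where it is left; it stays on the jar
- beans: bystander: a tall food tin, 76 mm diameter, 110 mm tall; origin at the centre of its underside
- small_tin: bystander: a smaller food tin, 57 mm diameter, 72 mm tall; origin at the centre of its underside
- dish: bystander: a small white ramekin dish, 69 mm diameter, 38 mm tall; origin at the centre of its underside
- teaspoon: bystander: a metal spoon lying flat, 188 mm long, 38 mm wide, 15 mm tall; origin at its middle, on the worktop
There are look-alikes about, which are no part of the job. Leave any red look-alike of the jar alone.

How it is judged:
By the outcome, as a careful person would: the job done as asked, in the order asked, and still so for the second after the job is handed in, with the robot touching nothing.
It also fails if it takes over 72 s, if anything falls off the work surface, if the arm or the gripper's body presses on something with over 40 N, if the wrist force passes 120 N, or if a joint passes its speed limit or range.

ROBOT

A 7-joint arm with a two-finger parallel gripper is mounted at the origin on a cart in front of the work surface, level with it; the furniture and walls round the work are solid. World frame = base frame: x ahead of the robot, y to its left, z up, the work surface at z = 0. Lengths are in m, angles in rad, forces in N, time in s.
With the tool pointing down it reaches from about 0.425 to 0.925 m from the base axis. Payload 6.8 kg.
Tool frame: the origin (TCP) lies at the very end of the fingers, on their centre line; the grasp point (between the pads) lies bot.tcp_to_grasp behind it (bot.tcp_to_grasp is the distance from the TCP to the grasp point, in m); z points along the fingers, y is the line along which they close (so a half turn about z gives the same grasp; the last joint's range is limited). The gripper opens to 85 mm and grips with 20 to 120 N. Pads are 22 mm wide; open, the fingers measure 114 mm over their backs; the gripper's body (76 mm by 85 mm) begins 54 mm behind the grasp point. The pads swing forward as they close: fully open they stand 13 mm farther back than shut.
Start: joints at [1.031, 0.477, 0.022, 1.555, -0.011, 1.109, -0.083], TCP at [0.283, -0.613, 0.231] pointing down, gripper open.
Joint ranges: [-2.96, 2.96], [-0.34, 2.1], [-1.41, 1.46], [0.24, 2.44], [-1.37, 4.51], [0.17, 1.92], [-2.96, 2.96]. Speed limits (rad/s): [2.39, 2.39, 3.14, 3.14, 3.14, 3.14, 3.14].

INTERFACE

Orientations are given as a unit quaternion [w, x, y, z].
In Python, from station import bot gives the robot as it stands.
- The arm moves only by the tool servo_tool, never from a script. Its argument "motion" is a list that holds one entry, the list of rows, each a list of 7 numbers: the shift along the tool's x, y, z in m, then the turn, a rotation vector about the tool's x, y, z in units of 5 degrees (1.0 is 5 degrees), then the opening, from 0 (shut) to 1 (fully open). A call has 1 to 20 rows; each row is the pose to reach, as a shift and turn from the pose commanded when the call began, along the tool's axes at that moment; what a row does not reach only later rows make up. A row lasts 1/12 s, in which the tool goes at most 41.7 mm and 7.16 degrees, less where a joint would pass 70% of its speed; a pose out of reach is approached as far as the arm can. A call with a gripper value outside its range is refused whole. The fingers move at their own pace and stop on an object; "grip_force" is the grip in N (left out, the last holds). Time passes only in rows, so rows that repeat a pose let the fingers close. It gives the time, the measured TCP pose, the force, the opening and the grip force at its end, in the units of the state.
- bot.get_obs(): the state, without advancing time (a new reading comes with each control period).
- bot.read_camera(name): name is "scene" or "top" or "wrist"; returns a dict with "img" (400x640x3 uint8, red, green, blue), "K" (3x3 intrinsics, pixels), "pose" (4x4, takes a point from camera to world coordinates). Camera axes: x right, y down, z forward; pixel columns grow to the right and rows downward; lengths in m; the calibration is good to about 2 mm. A picture is of the moment at which its call begins. There is no depth.
- bot.hand_in(): hands the job in; it is judged then, once.
The state is a dict: "t": time; "q": joint angles; "joint_vel": joint speeds; "joint_torque": joint torques, N m; "eef_pos": TCP position; "tool_rot": TCP orientation; "contact_force": force on the tool from outside, world axes, zero at the start; "torque": the same for the moment, N m; "gripper_width": opening from 0.0 (shut) to 1.0 (fully open); "grasp_force": force on a finger pad.
Only numpy, scipy, OpenCV 4.12 (cv2) and the standard library are available. Lean on these libraries where they do the work, as an engineer would, in place of code of your own. Each camera call takes 0.05 s, during which the arm holds its last target. There are 200 camera calls.

## Working session

There is one attempt and no reset: what is moved stays moved. The work goes in short steps, Python scripts to look and compute and a tool call to move; the robot and the scene stay as the last step left them, time stands still between calls to the robot, and variables do not carry over. Pictures are saved under pics/ and viewed, at most 10 in all, crops included, and the job is handed in when it is done.

Besides the shell and the picture viewer there is one more tool, called after "Request:" as name(argument=value, ...) on one line, values as JSON. servo_tool: Moves the arm, as the interface text tells. Its arguments: {"type":"object","properties":{"motion":{"type":"array"},"grip_force":{"type":"number"}},"required":["motion"]}

```bash
mkdir -p pics; ls
python3 - <<'E'
from station import bot
import cv2,numpy as np
np.set_printoptions(precision=4,suppress=True)
o=bot.get_obs()
print({k:np.round(v,4) for k,v in o.items()}, bot.tcp_to_grasp)
for n in("scene","top"):
    c=bot.read_camera(n); cv2.imwrite(f"pics/{n}0.png",c["img"][:,:,::-1]); print(n,c["K"],c["pose"])
    np.savez(f"{n}0.npz",**c)
E
```

```text
pics
{'t': np.float64(0.0), 'q': array([ 1.0309,  0.4778,  0.0223,  1.5564, -0.0115,  1.1093, -0.0831]), 'joint_vel': array([-0.0014, -0.0012,  0.0001,  0.0003, -0.0017, -0.0005, -0.0013]), 'joint_torque': array([ -0.0011, -59.6448,   1.6074, -28.1195,   0.0124,   0.0094,
         0.    ]), 'eef_pos': array([ 0.2822, -0.6125,  0.2303]), 'tool_rot': array([-0.0009,  0.9768,  0.2142, -0.0003]), 'contact_force': array([ 0.241 , -0.6655, -0.3623]), 'torque': array([0.0181, 0.0225, 0.01  ]), 'grasp_force': np.float64(0.0), 'gripper_width': np.float64(1.0007)} 0.0187
scene [[421.8431   0.     329.734 ]
 [  0.     421.8431 200.8255]
 [  0.       0.       1.    ]] [[-0.6241 -0.4494  0.6392 -0.6794]
 [-0.7813  0.3688 -0.5035  0.7076]
 [-0.0095 -0.8136 -0.5813  1.1421]
 [ 0.      0.      0.      1.    ]]
top [[379.4227   0.     313.855 ]
 [  0.     379.4227 195.5445]
 [  0.       0.       1.    ]] [[-0.0181 -0.9935  0.1121  0.3257]
 [-0.9997  0.0163 -0.0173 -0.187 ]
 [ 0.0154 -0.1123 -0.9936  1.5104]
 [ 0.      0.      0.      1.    ]]
```

View pics/scene0.png

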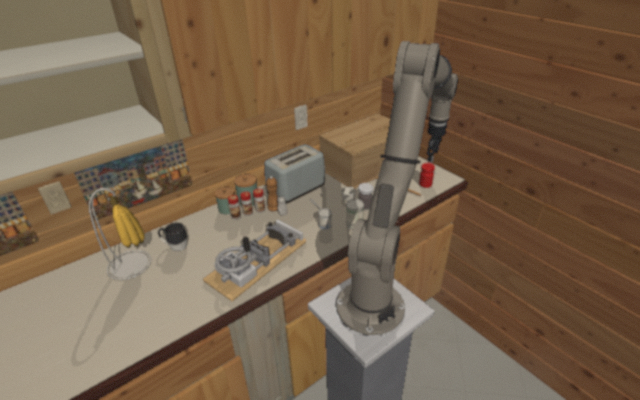

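View pics/top0.png

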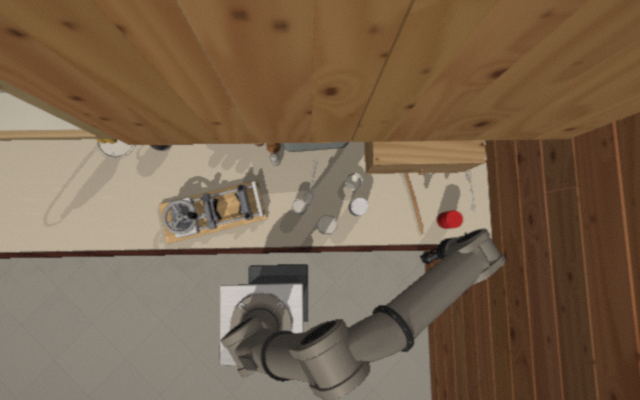

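The scene shows the vice with its wheel at top-view (180,215). Jar candidates are at (302,205), (327,225), (352,182) and (360,207). The red look-alike is at (450,218). I'll take close crops to decide.

Run:
```python
import cv2,numpy as np
t=cv2.imread("pics/top0.png"); s=cv2.imread("pics/scene0.png")
a=cv2.resize(t[165:250,150:280],None,fx=6,fy=6,interpolation=cv2.INTER_CUBIC)[:,:780]
cv2.imwrite("pics/vice.png",a)
b=cv2.resize(t[155:245,280:385],(525,450),interpolation=cv2.INTER_CUBIC)[:300+150]
c=cv2.resize(s[165:235,305:445],(700,350),interpolation=cv2.INTER_CUBIC)
b=cv2.resize(t[165:240,280:400],(480,300),interpolation=cv2.INTER_CUBIC)
c=cv2.resize(s[165:235,305:425],(480,280),interpolation=cv2.INTER_CUBIC)
cv2.imwrite("pics/cands.png",np.vstack([b,c]))
```

```text
(no output)
```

View pics/vice.png

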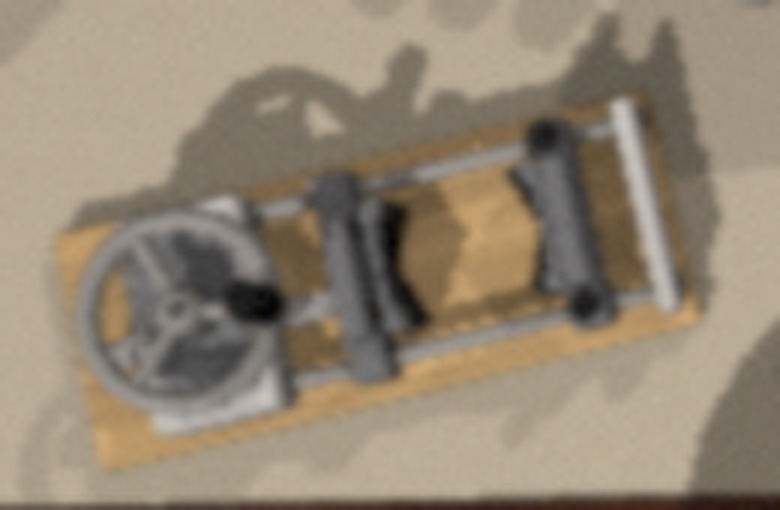

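View pics/cands.png

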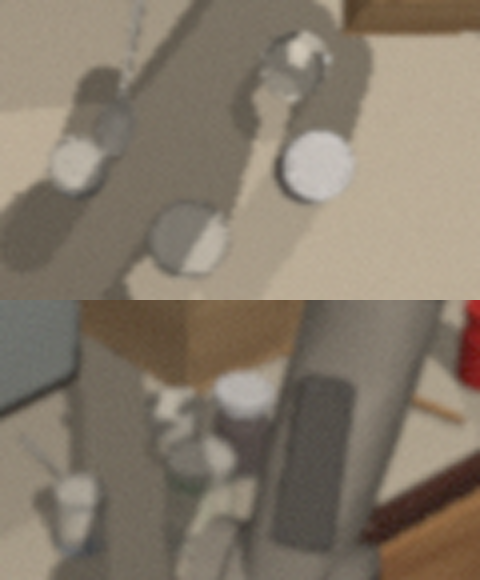

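The jar is the white-lidded, dark-bodied one at top (359,206). The others at (355,181), (327,224) and (300,206) are tins or the dish, and (450,218) is the red one.

```bash
cat > h.py <<'E'
import numpy as np
def ray(c,uv,z):
    d=c["pose"][:3,:3]@np.linalg.inv(c["K"])@[uv[0],uv[1],1]; o=c["pose"][:3,3]
    return o+d*(z-o[2])/d[2]
def proj(c,p):
    P=np.linalg.inv(c["pose"])@np.append(p,1); q=c["K"]@P[:3]; return q[:2]/q[2]
E
python3 - <<'E'
from h import *
np.set_printoptions(precision=4,suppress=True)
t=np.load("top0.npz");s=np.load("scene0.npz")
def v(u,w,z): return ray(t,[(u+.5)/6-.5+150,(w+.5)/6-.5+165],z)
def k(u,w,z): return ray(t,[(u+.5)/4-.5+280,(w+.5)/4-.5+165],z)
C=[v(*p,.022) for p in [(55,235),(640,95),(698,320),(105,470)]]
for c in C: print("corner",c)
print("sizes",[np.linalg.norm(C[i]-C[i-1]) for i in range(4)],"ctr",sum(C)/4)
e=(C[0]+C[3]-C[1]-C[2])/2; th=np.arctan2(-e[0],e[1]); print("yaw deg",np.degrees(th))
R=np.array([[np.cos(th),-np.sin(th)],[np.sin(th),np.cos(th)]])
o=sum(C)[:2]/4
hub=v(178,308,.101); print("hub",hub,R.T@(hub[:2]-o))
h=v(255,298,.162); print("handle",h,np.linalg.norm(h[:2]-hub[:2]),R.T@(h[:2]-o))
for n,p in dict(movL=(378,205),movR=(415,325),movApex=(405,262),lkTop=(515,170),lkBot=(545,290),lkApex=(540,225)).items(): print(n,R.T@(v(*p,.079)[:2]-o))
for n,p,z in [("jar",(317,166),.108),("A",(302,62),.11),("B",(188,238),.038),("B",(188,238),.11),("Cc",(78,165),.072)]: print(n,k(*p,z))
print("jar scene", ray(s,[(243+.5)/4-.5+305,(394-300+.5)/4-.5+165],.108))
E
```

```text
corner [0.4712 0.3947 0.022 ]
corner [0.5575 0.0139 0.022 ]
corner [ 0.4085 -0.0237  0.022 ]
corner [0.3183 0.3585 0.022 ]
sizes [np.float64(0.1570492223696506), np.float64(0.39046705316948954), np.float64(0.15367484797109943), np.float64(0.3926385381134858)] ctr [0.4389 0.1859 0.022 ]
yaw deg 13.021823830229819
hub [0.417  0.2873 0.101 ] [0.0016 0.1038]
handle [0.4182 0.2217 0.162 ] 0.0655859790794289 [-0.0121  0.0396]
movL [ 0.0378 -0.0241]
movR [-0.0415 -0.0304]
movApex [-0.0014 -0.0328]
lkTop [ 0.0388 -0.1125]
lkBot [-0.0398 -0.114 ]
lkApex [ 0.0009 -0.12  ]
jar [ 0.4415 -0.378   0.108 ]
A [ 0.5391 -0.3667  0.11  ]
B [ 0.3795 -0.2601  0.038 ]
B [ 0.3768 -0.2565  0.11  ]
Cc [ 0.4493 -0.1553  0.072 ]
jar scene [ 0.4333 -0.3691  0.108 ]
```

Request:
servo_tool(motion=[[[0.02,-0.012,-0.003,0,0,0,1],[0.05,-0.031,-0.006,0,0,0,1],[0.08,-0.05,-0.01,0,0,0,1],[0.11,-0.069,-0.01,0,0,0,1],[0.14,-0.087,-0.01,0,0,0,1],[0.17,-0.106,-0.01,0,0,0,1],[0.2,-0.125,-0.01,0,0,0,1],[0.225,-0.14,-0.01,0,0,0,1],[0.239,-0.149,-0.01,0,0,0,1],[0.239,-0.149,-0.01,0,0,0,1],[0.239,-0.149,-0.01,0,0,0,1]]])

```text
t: 1.02
eef_pos: [0.4376, -0.3768, 0.2411]
tool_rot: [-0.0, 0.977, 0.215, -0.0]
contact_force: [0.3, -0.7, 0.2]
gripper_width: 1.002
grasp_force: 0.0
```

```bash
cat >> h.py <<'E'
def snap(*names):
    from station import bot; import cv2
    out=[]
    for n in names:
        c=bot.read_camera(n.split("_")[0]); cv2.imwrite(f"pics/{n}.png",c["img"][:,:,::-1]); np.savez(n+".npz",**c); out.append(c)
    return out
def state():
    from station import bot
    from scipy.spatial.transform import Rotation as R
    o=bot.get_obs(); q=o["tool_rot"]; r=R.from_quat([q[1],q[2],q[3],q[0]])
    np.set_printoptions(precision=4,suppress=True)
    print("t",o["t"],"p",o["eef_pos"],"F",o["contact_force"],"T",o["torque"],"w",o["gripper_width"],"g",o["grasp_force"],"q",o["q"]); print("R",r.as_matrix())
    return o,r
E
python3 - <<'E'
from h import *
o,r=state(); w,=snap("wrist_1")
print(w["K"],w["pose"])
print("jar guess px",proj(w,[.4415,-.378,.108]))
E
```

```text
t 1.0167 p [ 0.4376 -0.3768  0.2411] F [ 0.2746 -0.7014  0.2464] T [-0.0354 -0.0433 -0.0756] w 1.0021658612912319 g 0.0 q [ 0.6675  0.3111 -0.0803  1.779   0.0283  1.0532 -0.5596]
R [[ 0.9072  0.4207 -0.0005]
 [ 0.4207 -0.9072  0.0003]
 [-0.0003 -0.0005 -1.    ]]
[[292.7488   0.     317.511 ]
 [  0.     292.7488 205.9912]
 [  0.       0.       1.    ]] [[ 0.4207 -0.8568 -0.2981  0.5146]
 [-0.9072 -0.3979 -0.1366 -0.3412]
 [-0.0016  0.3279 -0.9447  0.3833]
 [ 0.      0.      0.      1.    ]]
jar guess px [320.6377 192.6796]
```

View pics/wrist_1.png

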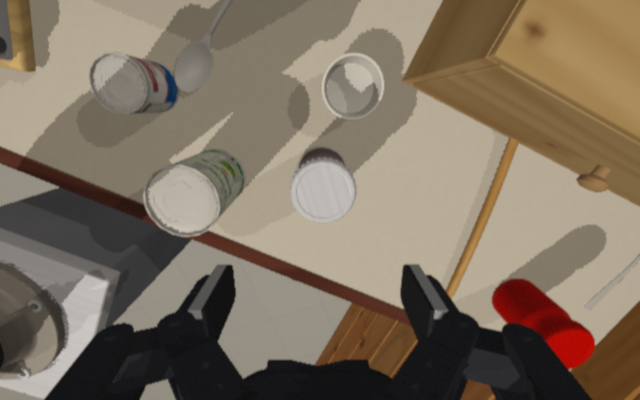

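The wrist view confirms it. The jar lid is at (324,190), the dish at (353,85), the beans at (190,200), the small tin at (130,85), and the red jar at (545,320).

Run:
```python
from h import *
import cv2
np.set_printoptions(precision=4,suppress=True)
w=np.load("wrist_1.npz"); g=w["img"].astype(int)
# bright lid mask fit
m=((g.min(2)>140)).astype(np.uint8); m[:150]=0;m[230:]=0;m[:,:280]=0;m[:,365:]=0
n,l,st,ce=cv2.connectedComponentsWithStats(m); i=1+st[1:,4].argmax(); print(st[i],ce[i])
for c in [(324,190),ce[i]]: print(ray(w,c,.108))
p=ray(w,(324,190),.108)
a=np.linspace(0,6.28,13)
print(np.array([proj(w,p+[.033*np.cos(x),.033*np.sin(x),0]) for x in a]).round().min(0),np.array([proj(w,p+[.033*np.cos(x),.033*np.sin(x),0]) for x in a]).round().max(0))
```

```text
[ 280  161   85   69 4962] [324.1957 198.4498]
[ 0.4454 -0.3798  0.108 ]
[ 0.4376 -0.3837  0.108 ]
[290. 156.] [358. 221.]
```

Request:
servo_tool(motion=[[[0.003,0.004,0.02,0,0,0,1],[0.0054,0.006,0.05,0,0,0,1],[0.0054,0.006,0.08,0,0,0,1],[0.0054,0.006,0.11,0,0,0,1],[0.0054,0.006,0.14,0,0,0,1],[0.0054,0.006,0.165,0,0,0,1],[0.0054,0.006,0.18,0,0,0,1],[0.0054,0.006,0.184,0,0,0,1],[0.0054,0.006,0.184,0,0,0,1],[0.0054,0.006,0.184,0,0,0,1],[0.0054,0.006,0.184,0,0,0,0.6],[0.0054,0.006,0.184,0,0,0,0.6],[0.0054,0.006,0.184,0,0,0,0.6],[0.0054,0.006,0.184,0,0,0,0.6],[0.0054,0.006,0.184,0,0,0,0.6],[0.0054,0.006,0.184,0,0,0,0.6],[0.0054,0.006,0.184,0,0,0,0.6]]], grip_force=40)

```text
t: 2.48
eef_pos: [0.4449, -0.3812, 0.059]
tool_rot: [0.001, 0.977, 0.214, 0.0]
contact_force: [-2.1, 2.7, 7.3]
gripper_width: 0.775
grasp_force: 43.1
```

Request:
servo_tool(motion=[[[0,0,-0.015,0,0,0,0.6],[0,0,-0.045,0,0,0,0.6],[0,0,-0.08,0,0,0,0.6],[0,0,-0.115,0,0,0,0.6],[0.006,-0.013,-0.145,0,0,0,0.6],[0.019,-0.04,-0.15,0,0,0,0.6],[0.033,-0.07,-0.15,0,0,0,0.6],[0.048,-0.1,-0.15,0,0,0,0.6],[0.062,-0.13,-0.15,0,0,0,0.6],[0.077,-0.16,-0.15,0,0,0,0.6],[0.091,-0.19,-0.15,0,0,0,0.6],[0.106,-0.22,-0.15,0,0,0,0.6],[0.12,-0.25,-0.15,0,0,0,0.6],[0.134,-0.28,-0.15,0,0,0,0.6],[0.149,-0.31,-0.15,0,0,0,0.6],[0.162,-0.337,-0.15,0,0,0,0.6],[0.17,-0.355,-0.15,0,0,0,0.6],[0.173,-0.361,-0.15,0,0,0,0.6],[0.173,-0.361,-0.15,0,0,0,0.6]]])

```text
t: 4.07
eef_pos: [0.4506, 0.0212, 0.2078]
tool_rot: [0.0, 0.976, 0.216, 0.001]
contact_force: [0.8, -0.8, -3.5]
gripper_width: 0.775
grasp_force: 47.5
```

Run:
```python
from h import *
o,r=state(); w,=snap("wrist_2")
print("jaw px",proj(w,[.455,.115,.022]))
```

```text
t 4.0667 p [0.4506 0.0212 0.2078] F [ 0.7572 -0.8128 -3.5053] T [-0.0567 -0.0178 -0.0303] w 0.7751101696172172 g 47.4747759103775 q [ 0.1339  0.1556 -0.3487  2.0752  0.0666  0.9201 -1.3866]
R [[ 0.9067  0.4219  0.001 ]
 [ 0.4219 -0.9067  0.0002]
 [ 0.001   0.0002 -1.    ]]
jaw px [242.5258 144.0327]
```

View pics/wrist_2.png

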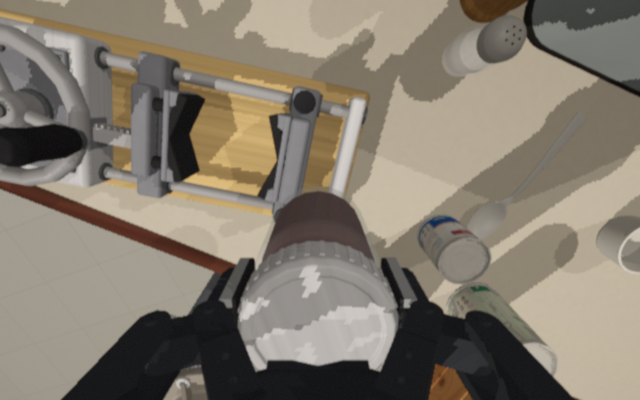

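The jaws are visible: the moving one near (180,130), the locked one near (280,160), and the wheel on the left. A crop will give precise readings.

Run:
```python
import cv2
w=cv2.imread("pics/wrist_2.png"); cv2.imwrite("pics/w2c.png",cv2.resize(w[35:225,90:380],None,fx=2.75,fy=2.75,interpolation=cv2.INTER_CUBIC))
```

```text
(no output)
```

View pics/w2c.png

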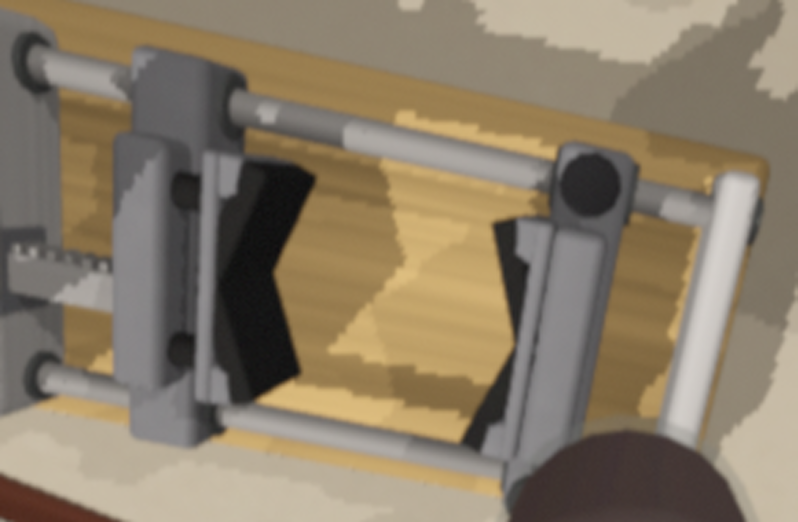

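```bash
cat > m.py <<'E'
from h import *
np.set_printoptions(precision=4,suppress=True)
w=np.load("wrist_2.npz")
def v(u,y,z): return ray(w,[(u+.5)/2.75-.5+90,(y+.5)/2.75-.5+35],z)[:2]
E
python3 - <<'E'
from m import *
# rods centre lines at z .042+.006 (top of rod) ~ use .045
r1=[v(60,70,.042),v(240,108,.042),v(545,172,.042),v(690,205,.042)]
r2=[v(60,385,.042),v(230,417,.042),v(490,465,.042)]
for r in (r1,r2):
    d=r[0]-r[-1]; print("rod",r,np.degrees(np.arctan2(-d[0],d[1])))
d=(r1[0]-r1[-1])/np.linalg.norm(r1[0]-r1[-1])+(r2[0]-r2[-1])/np.linalg.norm(r2[0]-r2[-1]); d/=np.linalg.norm(d)
ey=d; ex=np.array([ey[1],-ey[0]]); print("yaw",np.degrees(np.arctan2(-d[0],d[1])))
a=np.mean([p@ex for p in r1]); b=np.mean([p@ex for p in r2]); print("rod sep (112)",a-b,"centre x",(a+b)/2)
cx=(a+b)/2
P=dict(mTopL=(268,165,.079),mTopApex=(218,282,.079),mTopR=(250,400,.079),mBotL=(315,178,.022),mBotApex=(273,270,.022),mBotR=(300,375,.022),
lL=(495,222,.079),lApex=(516,345,.079),lR=(465,445,.079),corner=(768,160,.022),bar=(740,178,.05))
for n,p in P.items():
    q=v(*p); print(n,q,"x",q@ex-cx,"y",q@ey)
# hub from full wrist image and top view
t=np.load("top0.npz"); h=ray(t,[(178.5)/6-.5+150,308.5/6-.5+165],.101)[:2]; print("hub top",h,h@ex-cx,h@ey)
h=ray(w,(5,108),.101)[:2]; print("hub wrist",h,h@ex-cx,h@ey)
E
```

```text
rod [array([0.4809, 0.2516]), array([0.4955, 0.1918]), array([0.5212, 0.0866]), array([0.5331, 0.0345])] 13.51479446456124
rod [array([0.3694, 0.2279]), array([0.3848, 0.1641]), array([0.4096, 0.0633])] 13.748640739322722
yaw 13.631717601941977
rod sep (112) 0.11383480192318335 centre x 0.46970361504798996
mTopL [0.487 0.163] x 0.0420032311001971 y 0.0436485555901092
mTopApex [0.4451 0.1675] x 0.0023563812888539593 y 0.05788476709730077
mTopR [0.4108 0.1466] x -0.035941757436591115 y 0.04567641054949505
mBotL [0.4816 0.1676] x 0.037872694170250076 y 0.049406970640950516
mBotApex [0.4416 0.1722] x 7.356496421356828e-05 y 0.06328226520595559
mBotR [0.4054 0.1497] x -0.04047102185678586 y 0.04995028303635026
lL [0.5012 0.0918] x 0.03904181601808099 y -0.028966096088571
lApex [0.4673 0.0705] x 0.0010430874327760353 y -0.04165508596635385
lR [0.427  0.0733] x -0.03749399571463102 y -0.029418671890122632
corner [0.5605 0.0133] x 0.07819464617761251 y -0.11915179797890739
bar [0.5484 0.0232] x 0.06867990949391689 y -0.10674039068946127
hub top [0.417  0.2873] 0.0032702743604698936 0.18093462442571145
hub wrist [0.4184 0.2849] 0.004092336330990876 0.17829484622374647
```

Request:
servo_tool(motion=[[[0.002,-0.004,0,0,0,-0.7,0.6],[0.006,-0.011,0,0,0,-2,0.6],[0.01,-0.018,0,0,0,-3.4,0.6],[0.014,-0.026,0,0,0,-4.8,0.6],[0.018,-0.033,0,0,0,-6.2,0.6],[0.022,-0.04,0,0,0,-7.6,0.6],[0.026,-0.047,0,0,0,-9.0,0.6],[0.03,-0.055,0,0,0,-10.4,0.6],[0.034,-0.062,0,0,0,-11.8,0.6],[0.038,-0.069,0,0,0,-13.2,0.6],[0.042,-0.076,0,0,0,-14.6,0.6],[0.044,-0.08,0,0,0,-15.6,0.6],[0.044,-0.08,0,0,0,-15.73,0.6],[0.044,-0.08,0,0,0,-15.73,0.6],[0.044,-0.08,0,0,0,-15.73,0.6]]])

```text
t: 5.37
eef_pos: [0.4573, 0.1088, 0.2072]
tool_rot: [0.0, 0.622, 0.783, -0.0]
contact_force: [-1.0, -0.4, -3.8]
gripper_width: 0.773
grasp_force: 47.5
```

Run:
```python
from h import *
o,r=state(); M=r.as_matrix(); print("err tool",M.T@(np.array([.4567,.1125,.0825])-o["eef_pos"]),"yaw",np.degrees(np.arctan2(M[1,1],M[0,1])))
```

```text
t 5.3667 p [0.4573 0.1088 0.2072] F [-0.9902 -0.3957 -3.8333] T [ 0.0312  0.0174 -0.0419] w 0.773337609163849 g 47.47517645359039 q [ 0.1441  0.2157 -0.5743  2.0241  0.1452  0.9412 -0.2765]
R [[-0.227   0.9739 -0.0002]
 [ 0.9739  0.227  -0.0008]
 [-0.0008 -0.0004 -1.    ]]
err tool [0.0038 0.0003 0.1247] yaw 13.11891413554878
```

Request:
servo_tool(motion=[[[0.002,0,0.015,0,0,0,0.6],[0.003,0,0.04,0,0,0,0.6],[0.003,0,0.065,0,0,0,0.6],[0.003,0,0.09,0,0,0,0.6],[0.003,0,0.11,0,0,0,0.6],[0.003,0,0.118,0,0,0,0.6],[0.003,0,0.121,0,0,0,0.6],[0.003,0,0.123,0,0,0,0.6],[0.003,0,0.124,0,0,0,0.6],[0.003,0,0.125,0,0,0,0.6],[0.003,0,0.125,0,0,0,0.6]]])

```text
t: 6.28
eef_pos: [0.4572, 0.1135, 0.0831]
tool_rot: [0.001, 0.62, 0.785, 0.001]
contact_force: [0.3, -0.5, -3.4]
gripper_width: 0.772
grasp_force: 47.3
```

Request:
servo_tool(motion=[[[0,0,0.001,0,0,0,0.6],[0,0,0.002,0,0,0,0.6],[0,0,0.003,0,0,0,0.6],[0,0,0.003,0,0,0,0.6]]])

```text
t: 6.62
eef_pos: [0.4571, 0.1133, 0.081]
tool_rot: [0.001, 0.62, 0.785, -0.0]
contact_force: [-4.4, -2.0, 17.0]
gripper_width: 0.77
grasp_force: 49.5
```

Request:
servo_tool(motion=[[[0,0,-0.001,0,0,0,1],[0,0,-0.001,0,0,0,1],[0,0,-0.001,0,0,0,1],[0,0,-0.001,0,0,0,1],[0,0,-0.002,0,0,0,1],[0,0,-0.01,0,0,0,1],[0,0,-0.03,0,0,0,1],[0,0,-0.06,0,0,0,1],[0,0,-0.09,0,0,0,1],[0,0,-0.12,0,0,0,1],[0,0,-0.15,0,0,0,1],[0,0,-0.16,0,0,0,1],[0,0,-0.16,0,0,0,1]]])

```text
t: 7.7
eef_pos: [0.4582, 0.114, 0.2425]
tool_rot: [0.002, 0.62, 0.785, 0.002]
contact_force: [0.3, 0.1, -1.0]
gripper_width: 1.0
grasp_force: 0.0
```

Run:
```python
from h import *
o,r=state(); w,=snap("wrist_3")
print("hub px",proj(w,[.4177,.286,.101]),"jar",proj(w,[.457,.1133,.13]))
```

```text
t 7.7 p [0.4582 0.114  0.2425] F [ 0.3056  0.0654 -1.0204] T [ 0.0405  0.0109 -0.0081] w 1.000249558023034 g 0.0 q [ 0.1604  0.1734 -0.5927  1.9824  0.1158  1.0121 -0.2529]
R [[-0.2314  0.9728  0.006 ]
 [ 0.9729  0.2314  0.001 ]
 [-0.0004  0.0061 -1.    ]]
hub px [316.8658 -14.9546] jar [315.1984 202.8732]
```

View pics/wrist_3.png

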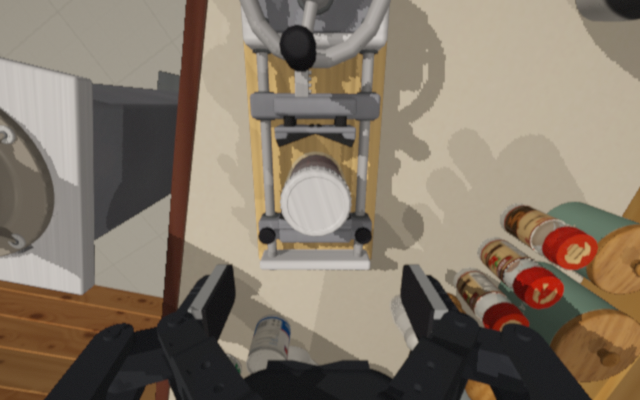

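The jar stands upright between the jaws (lid at (315,203)), and the handle top is at (298,45).

Run:
```python
from h import *
np.set_printoptions(precision=4,suppress=True)
w=np.load("wrist_3.npz"); th=np.radians(13.5); ex=np.array([np.cos(th),np.sin(th)]); ey=np.array([-ex[1],ex[0]])
hubs=[ray(w,(316,4),.101)[:2],np.array([.4177,.2861])]
h=ray(w,(298,44),.162)[:2]; hb=ray(w,(300,62),.104)[:2]
print("handle",h,hb)
for hub in hubs: print("hub",hub,"R",np.linalg.norm(h-hub),np.linalg.norm(hb-hub),"vice frame",(h-hub)@ex,(h-hub)@ey, (hb-hub)@ex,(hb-hub)@ey)
print("jar",ray(w,(315,203),.13))
```

```text
handle [0.4174 0.2312] [0.4166 0.2272]
hub [0.42  0.273] R 0.041913008705059485 0.04598871297255135 vice frame -0.012323682592336517 -0.04006029388401605 -0.01403647861564483 -0.043794280322255075
hub [0.4177 0.2861] R 0.054916030434196704 0.05895586699441466 vice frame -0.01310017226313305 -0.05333062802298373 -0.014812968286441361 -0.057064614461222754
jar [0.4569 0.1131 0.13  ]
```

Request:
servo_tool(motion=[[[0.015,-0.002,0,0,0,0,1],[0.045,-0.005,0,0,0,0,1],[0.075,-0.009,0,0,0,0,1],[0.105,-0.012,0,0,0,0,1],[0.12,-0.0134,0,0,0,0,1],[0.122,-0.0134,0.01,0,0,0,1],[0.122,-0.0134,0.035,0,0,0,0.8],[0.122,-0.0134,0.06,0,0,0,0.8],[0.122,-0.0134,0.085,0,0,0,0.8],[0.122,-0.0134,0.11,0,0,0,0.8],[0.122,-0.0134,0.124,0,0,0,0.8],[0.122,-0.0134,0.126,0,0,0,0.8],[0.122,-0.0134,0.126,0,0,0,0.8],[0.122,-0.0134,0.126,0,0,0,0.8]]])

```text
t: 8.92
eef_pos: [0.4152, 0.2286, 0.1132]
tool_rot: [-0.0, 0.62, 0.785, -0.0]
contact_force: [-0.3, -0.4, 0.5]
gripper_width: 0.8
grasp_force: 0.0
```

Run:
```python
from h import *
o,r=state(); w,=snap("wrist_4")
import cv2; im=cv2.imread("pics/wrist_4.png"); cv2.imwrite("pics/w4c.png",cv2.resize(im[120:400,160:480],None,fx=2,fy=2))
```

```text
t 8.9167 p [0.4152 0.2286 0.1132] F [-0.2865 -0.4313  0.4863] T [ 0.049  -0.0295 -0.0348] w 0.7997884024252265 g 0.0 q [-0.1137  0.3776 -0.6174  2.0983  0.3158  0.7565 -0.6972]
R [[-0.2312  0.9729 -0.0006]
 [ 0.9729  0.2312 -0.0002]
 [-0.0001 -0.0007 -1.    ]]
```

View pics/w4c.png

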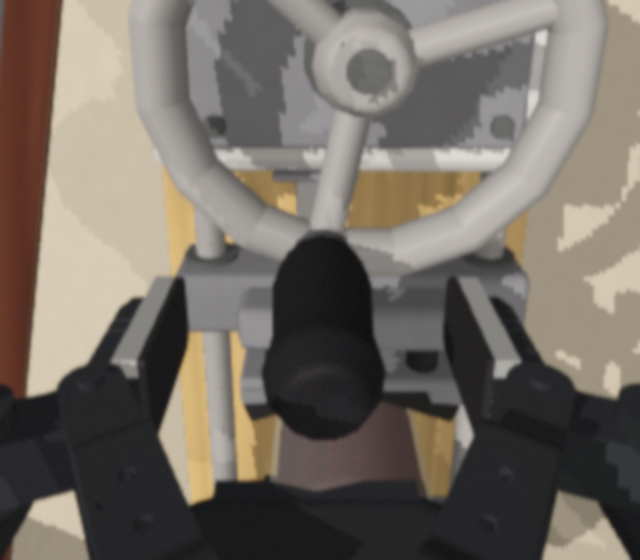

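The handle sits between the open fingers, and the hub is at full-image (342,152). I'll grip it and refine the circle.

Request:
servo_tool(motion=[[[0,0,0,0,0,0,0.5],[0,0,0,0,0,0,0.2],[0,0,0,0,0,0,0.1],[0,0,0,0,0,0,0.1],[0,0,0,0,0,0,0.1],[0,0,0,0,0,0,0.1],[0,0,0,0,0,0,0.1],[0,0,0,0,0,0,0.1]]], grip_force=40)

```text
t: 9.63
eef_pos: [0.4159, 0.2292, 0.1142]
tool_rot: [0.001, 0.62, 0.785, 0.001]
contact_force: [0.3, -0.4, 5.9]
gripper_width: 0.289
grasp_force: 39.0
```

Run:
```python
from h import *
o,r=state()
w=np.load("wrist_4.npz")
f=lambda u,y,z: ray(w,((u+.5)/2-.5+160,(y+.5)/2-.5+120),z)[:2]
for c in [(365,65)]: print("hub",f(*c,.101))
rim=[f(130,60,.094),f(607,55,.094)]; print("rim",rim,np.linalg.norm(rim[0]-rim[1]),sum(rim)/2)
b=f(325,240,.104); print("handle base",b,np.linalg.norm(b-f(365,65,.101)))
```

```text
t 9.6333 p [0.4159 0.2292 0.1142] F [ 0.288  -0.3914  5.9475] T [-0.1197  0.0135 -0.0076] w 0.28880310262949804 g 38.97925010765903 q [-0.1141  0.3762 -0.6178  2.0972  0.3163  0.7567 -0.6978]
R [[-0.2314  0.9728  0.0017]
 [ 0.9728  0.2314  0.0005]
 [ 0.0001  0.0017 -1.    ]]
hub [0.414 0.291]
rim [array([0.3518, 0.2765]), array([0.4782, 0.3079])] 0.13022873450971284 [0.415  0.2922]
handle base [0.4153 0.2408] 0.050215011766736206
```

```bash
cat > arc.py <<'E'
import sys,numpy as np
def rows(a,b,st,C=(.0567,.0122),off=(0,0)):
    A=np.arctan2(-C[1],-C[0]); R=np.hypot(*C); f=lambda d: R*np.array([np.cos(A+np.radians(d)),np.sin(A+np.radians(d))])
    return [[round(float(x),4) for x in f(d)-f(a)] for d in np.arange(a+st,b+.1,st)]
if __name__=="__main__": print(rows(*map(float,sys.argv[1:4])))
E
python3 arc.py 0 60 5; python3 arc.py 60 120 5;python3 arc.py 120 180 5;python3 arc.py 180 240 5
```

```text
[[0.0013, -0.0049], [0.003, -0.0097], [0.0051, -0.0143], [0.0076, -0.0187], [0.0105, -0.0228], [0.0137, -0.0267], [0.0173, -0.0303], [0.0211, -0.0336], [0.0252, -0.0365], [0.0296, -0.0391], [0.0342, -0.0412], [0.0389, -0.043]]
[[0.0049, -0.0013], [0.0099, -0.0022], [0.0149, -0.0027], [0.02, -0.0028], [0.025, -0.0023], [0.03, -0.0015], [0.0349, -0.0002], [0.0396, 0.0015], [0.0442, 0.0036], [0.0486, 0.0061], [0.0528, 0.009], [0.0567, 0.0122]]
[[0.0036, 0.0036], [0.0069, 0.0074], [0.0098, 0.0115], [0.0124, 0.0159], [0.0145, 0.0205], [0.0163, 0.0252], [0.0176, 0.0301], [0.0185, 0.0351], [0.019, 0.0401], [0.019, 0.0452], [0.0186, 0.0502], [0.0178, 0.0552]]
[[-0.0013, 0.0049], [-0.003, 0.0097], [-0.0051, 0.0143], [-0.0076, 0.0187], [-0.0105, 0.0228], [-0.0137, 0.0267], [-0.0173, 0.0303], [-0.0211, 0.0336], [-0.0252, 0.0365], [-0.0296, 0.0391], [-0.0342, 0.0412], [-0.0389, 0.043]]
```

Request:
servo_tool(motion=[[[0.0013,-0.0049,0,0,0,0,0.1],[0.003,-0.0097,0,0,0,0,0.1],[0.0051,-0.0143,0,0,0,0,0.1],[0.0076,-0.0187,0,0,0,0,0.1],[0.0105,-0.0228,0,0,0,0,0.1],[0.0137,-0.0267,0,0,0,0,0.1],[0.0173,-0.0303,0,0,0,0,0.1],[0.0211,-0.0336,0,0,0,0,0.1],[0.0252,-0.0365,0,0,0,0,0.1],[0.0296,-0.0391,0,0,0,0,0.1],[0.0342,-0.0412,0,0,0,0,0.1],[0.0389,-0.043,0,0,0,0,0.1]]])

```text
t: 10.63
eef_pos: [0.3663, 0.2565, 0.1142]
tool_rot: [0.001, 0.62, 0.784, 0.001]
contact_force: [6.4, -2.5, 3.6]
gripper_width: 0.294
grasp_force: 39.7
```

```bash
cat > f.py <<'E'
from h import *
import sys
o,r=state(); d=float(sys.argv[1]); M=r.as_matrix(); F=M.T@o["contact_force"]
C=(.0567,.0122);A=np.arctan2(-C[1],-C[0])+np.radians(d); u=np.array([np.cos(A),np.sin(A)]); tt=np.array([-u[1],u[0]])
print("radial(out)",F[:2]@u,"tangential",F[:2]@tt)
E
python3 f.py 60
```

```text
t 10.6333 p [0.3663 0.2565 0.1142] F [ 6.3616 -2.5368  3.6159] T [-0.6533 -1.2101  0.0016] w 0.294497736507438 g 39.71548378758598 q [-0.194   0.3381 -0.6463  2.1566  0.3073  0.7325 -0.8114]
R [[-0.2301  0.9732  0.0036]
 [ 0.9732  0.2301  0.0001]
 [-0.0008  0.0035 -1.    ]]
radial(out) -4.142217400001275 tangential -5.469076645125114
```

Request:
servo_tool(motion=[[[0.0049,-0.0013,0,0,0,0,0.1],[0.0099,-0.0022,0,0,0,0,0.1],[0.0149,-0.0027,0,0,0,0,0.1],[0.02,-0.0028,0,0,0,0,0.1],[0.025,-0.0023,0,0,0,0,0.1],[0.03,-0.0015,0,0,0,0,0.1],[0.0349,-0.0002,0,0,0,0,0.1],[0.0396,0.0015,0,0,0,0,0.1],[0.0442,0.0036,0,0,0,0,0.1],[0.0486,0.0061,0,0,0,0,0.1],[0.0528,0.009,0,0,0,0,0.1],[0.0567,0.0122,0,0,0,0,0.1]]])

```text
t: 11.63
eef_pos: [0.3638, 0.3136, 0.1141]
tool_rot: [0.001, 0.62, 0.784, -0.001]
contact_force: [0.1, -6.2, 12.3]
gripper_width: 0.292
grasp_force: 40.2
```

```bash
python3 f.py 120
```

```text
t 11.6333 p [0.3638 0.3136 0.1141] F [ 0.1439 -6.2493 12.2793] T [-1.2786 -0.037   0.03  ] w 0.292019992832054 g 40.152342242181476 q [-0.3052  0.391  -0.6417  2.0825  0.3376  0.7704 -0.9243]
R [[-0.2304  0.9731  0.0013]
 [ 0.9731  0.2304 -0.0026]
 [-0.0028  0.0007 -1.    ]]
radial(out) -3.1681724345233664 tangential -5.426232234567558
```

Request:
servo_tool(motion=[[[0.0036,0.0036,0,0,0,0,0.1],[0.0069,0.0074,0,0,0,0,0.1],[0.0098,0.0115,0,0,0,0,0.1],[0.0124,0.0159,0,0,0,0,0.1],[0.0145,0.0205,0,0,0,0,0.1],[0.0163,0.0252,0,0,0,0,0.1],[0.0176,0.0301,0,0,0,0,0.1],[0.0185,0.0351,0,0,0,0,0.1],[0.019,0.0401,0,0,0,0,0.1],[0.019,0.0452,0,0,0,0,0.1],[0.0186,0.0502,0,0,0,0,0.1],[0.0178,0.0552,0,0,0,0,0.1]]])

```text
t: 12.63
eef_pos: [0.4114, 0.3451, 0.1141]
tool_rot: [-0.0, 0.62, 0.785, -0.001]
contact_force: [-5.1, -2.7, 9.8]
gripper_width: 0.289
grasp_force: 40.1
```

```bash
python3 f.py 180; for a in "240 270" "270 300" "300 330" "330 360" "360 390" "390 420"; do python3 arc.py $a 5; done
```

```text
t 12.6333 p [0.4114 0.3451 0.1141] F [-5.0767 -2.6833  9.8124] T [-0.5141  1.2214  0.0234] w 0.28897382594589954 g 40.14635173953138 q [-0.3235  0.4711 -0.6158  1.956   0.3639  0.8266 -0.9043]
R [[-0.2324  0.9726 -0.0011]
 [ 0.9726  0.2324 -0.0007]
 [-0.0005 -0.0012 -1.    ]]
radial(out) -2.5749509067860825 tangential -5.146786683793177
[[-0.0049, 0.0013], [-0.0099, 0.0022], [-0.0149, 0.0027], [-0.02, 0.0028], [-0.025, 0.0023], [-0.03, 0.0015]]
[[-0.0049, -0.0013], [-0.0097, -0.003], [-0.0143, -0.0051], [-0.0187, -0.0076], [-0.0228, -0.0105], [-0.0267, -0.0137]]
[[-0.0036, -0.0036], [-0.0069, -0.0074], [-0.0098, -0.0115], [-0.0124, -0.0159], [-0.0145, -0.0205], [-0.0163, -0.0252]]
[[-0.0013, -0.0049], [-0.0022, -0.0099], [-0.0027, -0.0149], [-0.0028, -0.02], [-0.0023, -0.025], [-0.0015, -0.03]]
[[0.0013, -0.0049], [0.003, -0.0097], [0.0051, -0.0143], [0.0076, -0.0187], [0.0105, -0.0228], [0.0137, -0.0267]]
[[0.0036, -0.0036], [0.0074, -0.0069], [0.0115, -0.0098], [0.0159, -0.0124], [0.0205, -0.0145], [0.0252, -0.0163]]
```

Request:
servo_tool(motion=[[[-0.0013,0.0049,0,0,0,0,0.1],[-0.003,0.0097,0,0,0,0,0.1],[-0.0051,0.0143,0,0,0,0,0.1],[-0.0076,0.0187,0,0,0,0,0.1],[-0.0105,0.0228,0,0,0,0,0.1],[-0.0137,0.0267,0,0,0,0,0.1],[-0.0173,0.0303,0,0,0,0,0.1],[-0.0211,0.0336,0,0,0,0,0.1],[-0.0252,0.0365,0,0,0,0,0.1],[-0.0296,0.0391,0,0,0,0,0.1],[-0.0342,0.0412,0,0,0,0,0.1],[-0.0389,0.043,0,0,0,0,0.1]]])

```text
t: 13.63
eef_pos: [0.4631, 0.3203, 0.1143]
tool_rot: [-0.001, 0.619, 0.785, 0.002]
contact_force: [-0.1, 6.0, 0.6]
gripper_width: 0.295
grasp_force: 39.5
```

```bash
python3 f.py 240
```

```text
t 13.6333 p [0.4631 0.3203 0.1143] F [-0.0564  6.0059  0.6177] T [1.3481 0.0994 0.0123] w 0.29541629979151046 g 39.51425154606113 q [-0.2472  0.503  -0.5995  1.9004  0.3683  0.8446 -0.8004]
R [[-0.2337  0.9723  0.0012]
 [ 0.9723  0.2337  0.0054]
 [ 0.0049  0.0024 -1.    ]]
radial(out) 3.0807138892753296 tangential -5.159603001650946
```

Drag is still at baseline, 5.2 N. I'll continue in 30° steps.

Request:
servo_tool(motion=[[[-0.0049,0.0013,0,0,0,0,0.1],[-0.0099,0.0022,0,0,0,0,0.1],[-0.0149,0.0027,0,0,0,0,0.1],[-0.02,0.0028,0,0,0,0,0.1],[-0.025,0.0023,0,0,0,0,0.1],[-0.03,0.0015,0,0,0,0,0.1]]])

```text
t: 14.13
eef_pos: [0.4734, 0.2909, 0.1143]
tool_rot: [-0.0, 0.619, 0.785, 0.003]
contact_force: [4.0, 5.9, -2.4]
gripper_width: 0.291
grasp_force: 39.5
```

```bash
python3 f.py 270
```

```text
t 14.1333 p [0.4734 0.2909 0.1143] F [ 4.0479  5.9172 -2.4021] T [ 1.1978 -0.8314 -0.035 ] w 0.2913192141935611 g 39.50299931340851 q [-0.1931  0.4905 -0.5974  1.9195  0.3639  0.8334 -0.7479]
R [[-0.2326  0.9726  0.0038]
 [ 0.9726  0.2325  0.0055]
 [ 0.0044  0.0049 -1.    ]]
radial(out) 4.172101815001329 tangential -5.810432264242518
```

Request:
servo_tool(motion=[[[-0.0049,-0.0013,0,0,0,0,0.1],[-0.0097,-0.003,0,0,0,0,0.1],[-0.0143,-0.0051,0,0,0,0,0.1],[-0.0187,-0.0076,0,0,0,0,0.1],[-0.0228,-0.0105,0,0,0,0,0.1],[-0.0267,-0.0137,0,0,0,0,0.1]]])

```text
t: 14.63
eef_pos: [0.467, 0.2606, 0.1143]
tool_rot: [0.001, 0.62, 0.785, 0.003]
contact_force: [5.7, 3.3, -2.7]
gripper_width: 0.292
grasp_force: 39.6
```

```bash
python3 f.py 300
```

```text
t 14.6333 p [0.467  0.2606 0.1143] F [ 5.7046  3.2825 -2.6792] T [ 0.7578 -1.1429 -0.0397] w 0.2924297986684438 g 39.55886794428807 q [-0.1434  0.4606 -0.6016  1.9673  0.3539  0.8115 -0.7087]
R [[-0.2314  0.9728  0.0047]
 [ 0.9728  0.2314  0.0041]
 [ 0.0029  0.0055 -1.    ]]
radial(out) 3.415482442852033 tangential -5.606667003001087
```

Request:
servo_tool(motion=[[[-0.0036,-0.0036,0,0,0,0,0.1],[-0.0069,-0.0074,0,0,0,0,0.1],[-0.0098,-0.0115,0,0,0,0,0.1],[-0.0124,-0.0159,0,0,0,0,0.1]]])

```text
t: 14.97
eef_pos: [0.4544, 0.2443, 0.1143]
tool_rot: [0.001, 0.62, 0.785, 0.003]
contact_force: [4.6, 2.3, -1.8]
gripper_width: 0.289
grasp_force: 39.6
```

```bash
python3 f.py 320;python3 arc.py 320 340 5;python3 arc.py 340 355 5;python3 arc.py 355 370 5;python3 arc.py 370 385 5;python3 arc.py 385 400 5
```

```text
t 14.9667 p [0.4544 0.2443 0.1143] F [ 4.6322  2.3302 -1.7803] T [ 0.4094 -1.1351 -0.0272] w 0.28919215532042164 g 39.587987604463706 q [-0.1188  0.4342 -0.608   2.0095  0.3447  0.793  -0.6943]
R [[-0.231   0.9729  0.0046]
 [ 0.9729  0.231   0.0031]
 [ 0.002   0.0052 -1.    ]]
radial(out) 1.2979293022343907 tangential -5.009947360597409
[[-0.0022, -0.0046], [-0.0039, -0.0093], [-0.0053, -0.0142], [-0.0062, -0.0192]]
[[-0.0005, -0.005], [-0.0005, -0.0101], [-0.0001, -0.0151]]
[[0.0008, -0.005], [0.0021, -0.0099], [0.0038, -0.0146]]
[[0.0021, -0.0046], [0.0046, -0.009], [0.0075, -0.0132]]
[[0.0032, -0.0039], [0.0068, -0.0075], [0.0106, -0.0108]]
```

Request:
servo_tool(motion=[[[-0.0022,-0.0046,0,0,0,0,0.1],[-0.0039,-0.0093,0,0,0,0,0.1],[-0.0053,-0.0142,0,0,0,0,0.1],[-0.0062,-0.0192,0,0,0,0,0.1]]])

```text
t: 15.3
eef_pos: [0.4373, 0.2335, 0.1143]
tool_rot: [0.001, 0.62, 0.784, 0.003]
contact_force: [7.5, 1.2, -1.5]
gripper_width: 0.294
grasp_force: 39.6
```

```bash
python3 f.py 340
```

```text
t 15.3 p [0.4373 0.2335 0.1143] F [ 7.4859  1.1591 -1.5108] T [ 0.3178 -1.4341  0.0184] w 0.2941679106123222 g 39.579066751903156 q [-0.1049  0.4057 -0.6169  2.0541  0.3344  0.7733 -0.692 ]
R [[-0.2307  0.973   0.0049]
 [ 0.973   0.2307  0.0027]
 [ 0.0015  0.0054 -1.    ]]
radial(out) 1.6270707116583059 tangential -7.390083218842485
```

Request:
servo_tool(motion=[[[-0.0005,-0.005,0,0,0,0,0.1],[-0.0005,-0.0101,0,0,0,0,0.1],[-0.0001,-0.0151,0,0,0,0,0.1]]])

```text
t: 15.55
eef_pos: [0.4231, 0.2298, 0.1143]
tool_rot: [0.001, 0.62, 0.784, 0.003]
contact_force: [9.1, 1.4, -2.6]
gripper_width: 0.293
grasp_force: 39.6
```

```bash
python3 f.py 355
```

```text
t 15.55 p [0.4231 0.2298 0.1143] F [ 9.0798  1.3737 -2.6259] T [ 0.1567 -1.8492  0.0137] w 0.2930653734199479 g 39.5687877869932 q [-0.1033  0.3851 -0.6244  2.0856  0.327   0.7593 -0.6994]
R [[-0.2304  0.9731  0.0056]
 [ 0.9731  0.2304  0.0026]
 [ 0.0013  0.006  -1.    ]]
radial(out) -0.38286415149668784 tangential -9.159506004014625
```

The handle drag rose from 5.3 to 9.2 N, so the jaws hold the jar with about 47 N. I'll stop winding, let go and go up to the lid.

Request:
servo_tool(motion=[[[0,0,0,0,0,0,0.3],[0,0,0,0,0,0,0.6],[0,0,0,0,0,0,0.8],[0,0,0,0,0,0,0.8],[0,0,0,0,0,0,0.8],[0,0,-0.02,0,0,0,0.8],[0,0,-0.05,0,0,0,0.8],[0,0,-0.08,0,0,0,0.9],[0,0,-0.11,0,0,0,1],[0,0,-0.13,0,0,0,1],[-0.02,0.001,-0.13,0,0,0,1],[-0.05,0.003,-0.13,0,0,0,1],[-0.08,0.004,-0.13,0,0,0,1],[-0.11,0.006,-0.13,0,0,0,1],[-0.125,0.0064,-0.13,0,0,0,1],[-0.125,0.0064,-0.13,0,0,0,1],[-0.125,0.0064,-0.13,0,0,0,1]]])

```text
t: 16.97
eef_pos: [0.4552, 0.1087, 0.2431]
tool_rot: [-0.0, 0.621, 0.784, -0.0]
contact_force: [0.5, 0.6, -0.1]
gripper_width: 1.001
grasp_force: 0.0
```

Run:
```python
from h import *
import cv2
o,r=state(); w,=snap("wrist_5"); p=proj(w,[.458,.105,.13]); print(p)
u,v=p.astype(int); cv2.imwrite("pics/w5c.png",cv2.resize(w["img"][max(v-80,0):v+80,u-100:u+100,::-1],None,fx=3,fy=3,interpolation=cv2.INTER_CUBIC)); print(u-100,max(v-80,0))
```

```text
t 16.9667 p [0.4552 0.1087 0.2431] F [ 0.5254  0.6416 -0.1416] T [ 0.0293  0.0218 -0.0212] w 1.0007390305707589 g 0.0 q [ 0.1901  0.1718 -0.6138  1.9845  0.1156  1.0196 -0.2456]
R [[-0.2298  0.9732 -0.0005]
 [ 0.9732  0.2298  0.    ]
 [ 0.0001 -0.0005 -1.    ]]
[319.4009 206.5567]
219 126
```

View pics/w5c.png

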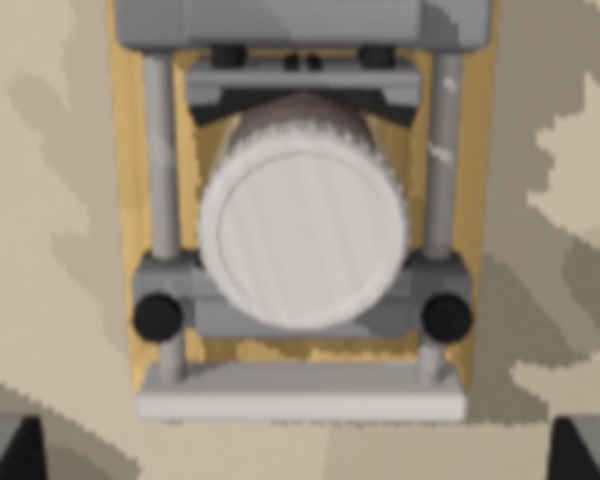

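The jar is clamped in both Vs, with the lid centre at crop (302,229), which is full-image (319.3,202).

Run:
```python
from h import *
o,r=state(); w=np.load("wrist_5.npz"); M=r.as_matrix()
p=ray(w,(319.3,202),.13); print(p)
a=np.linspace(0,6.28,40); P=np.array([proj(w,p+[.033*np.cos(x),.033*np.sin(x),0]) for x in a]); print((P.min(0)-[219,126])*3,(P.max(0)-[219,126])*3)
print("shift",M.T@(np.append(p[:2],.107)-o["eef_pos"]))
```

```text
t 17.0167 p [0.455  0.1098 0.2432] F [ 0.6741  0.2072 -0.0381] T [ 0.0583 -0.0476 -0.0314] w 0.9997896008297095 g 0.0 q [ 0.189   0.1719 -0.615   1.9844  0.1155  1.0195 -0.2457]
R [[-0.2319  0.9728 -0.0004]
 [ 0.9727  0.2319  0.0004]
 [ 0.0005 -0.0003 -1.    ]]
[0.4569 0.1093 0.13  ]
[193.1756 121.417 ] [408.668  326.3339]
shift [-0.001   0.0017  0.1362]
```

Request:
servo_tool(motion=[[[-0.001,0.0017,0.015,0,0,0,1],[-0.001,0.0017,0.04,0,0,0,1],[-0.001,0.0017,0.07,0,0,0,1],[-0.001,0.0017,0.1,0,0,0,1],[-0.001,0.0017,0.12,0,0,0,1],[-0.001,0.0017,0.129,0,0,0,1],[-0.001,0.0017,0.131,0,0,0,1],[-0.001,0.0017,0.131,0,0,0,1],[-0.001,0.0017,0.131,0,0,0,1],[-0.001,0.0017,0.131,0,0,0,0.85],[-0.001,0.0017,0.131,0,0,0,0.7],[-0.001,0.0017,0.131,0,0,0,0.6],[-0.001,0.0017,0.131,0,0,0,0.6],[-0.001,0.0017,0.131,0,0,0,0.6],[-0.001,0.0017,0.131,0,0,0,0.6],[-0.001,0.0017,0.131,0,0,0,0.6]]], grip_force=70)

```text
t: 18.35
eef_pos: [0.4575, 0.1087, 0.1142]
tool_rot: [0.001, 0.62, 0.785, 0.0]
contact_force: [-5.1, -1.1, 15.7]
gripper_width: 0.741
grasp_force: 72.7
```

```bash
python3 -c "
from h import *
state()"
```

```text
t 18.35 p [0.4575 0.1087 0.1142] F [-5.1069 -1.0539 15.7205] T [-0.2603  1.2986  0.0545] w 0.7410903270239491 g 72.68243193626404 q [ 0.112   0.3586 -0.5635  2.1095  0.2822  0.7444 -0.3986]
R [[-0.2314  0.9729  0.0013]
 [ 0.9729  0.2314 -0.0008]
 [-0.0011  0.0011 -1.    ]]
```

Request:
servo_tool(motion=[[[0,0,-0.001,0,0,-0.5,0.6],[0,0,-0.001,0,0,-1.5,0.6],[0,0,-0.001,0,0,-2.5,0.6],[0,0,-0.001,0,0,-3.5,0.6],[0,0,-0.001,0,0,-4.5,0.6],[0,0,-0.001,0,0,-5.5,0.6]]])

```text
t: 18.85
eef_pos: [0.4565, 0.1082, 0.1143]
tool_rot: [-0.0, 0.415, 0.91, -0.001]
contact_force: [-6.4, -1.6, 9.2]
gripper_width: 0.737
grasp_force: 79.0
```

```bash
python3 -c "
from h import *
state()"
```

```text
t 18.85 p [0.4565 0.1082 0.1143] F [-6.3683 -1.6263  9.1659] T [-0.1691  1.4066 -0.6545] w 0.7373705409075956 g 78.97805213928223 q [ 0.2006  0.3802 -0.6705  2.1049  0.3406  0.7643  0.0305]
R [[-0.656   0.7548 -0.0011]
 [ 0.7548  0.656  -0.0012]
 [-0.0002 -0.0016 -1.    ]]
```

Request:
servo_tool(motion=[[[0,0,0,0,0,-1,0.6],[0,0,0,0,0,-2,0.6],[0,0,0,0,0,-3,0.6],[0,0,0,0,0,-4,0.6],[0,0,0,0,0,-5,0.6],[0,0,0,0,0,-6,0.6],[0,0,0,0,0,-7,0.6],[0,0,0,0,0,-8,0.6],[0,0,0,0,0,-9,0.6],[0,0,0,0,0,-10,0.6],[0,0,0,0,0,-11,0.6],[0,0,0,0,0,-12,0.6],[0,0,0,0,0,-13,0.6],[0,0,0,0,0,-13.5,0.6],[0,0,0,0,0,-13.5,0.6],[0,0,0,0,0,-13.5,0.6]]])

```text
t: 20.18
eef_pos: [0.4559, 0.1058, 0.1142]
tool_rot: [-0.002, -0.159, 0.987, -0.003]
contact_force: [-9.8, -7.8, 18.1]
gripper_width: 0.739
grasp_force: 79.9
```

```bash
python3 -c "
from h import *
o,r=state();M=r.as_matrix();print(np.degrees(np.arctan2(M[1,1],M[0,1])))"
```

```text
t 20.1833 p [0.4559 0.1058 0.1142] F [-9.7682 -7.8493 18.0798] T [-1.5884  2.0058  0.1571] w 0.7388144395476598 g 79.9152660369873 q [ 0.4094  0.4625 -0.9375  2.0941  0.5128  0.8349  1.0526]
R [[-0.9494 -0.3141 -0.0027]
 [-0.3141  0.9494 -0.0061]
 [ 0.0045 -0.005  -1.    ]]
108.30910020414946
```

Request:
servo_tool(motion=[[[0,0,0,0,0,0,0.85],[0,0,0,0,0,0,1],[0,0,0,0,0,0,1],[0,0,0,0,0,0,1],[0,0,0,0,0,0,1],[0,0,-0.015,0,0,0,1],[0,0,-0.04,0,0,0,1],[0,0,-0.07,0,0,0,1],[0,0,-0.1,0,0,0,1],[0,0,-0.125,0,0,0,1],[0,0,-0.13,0,0,0,1],[0,0,-0.13,0,0,0,1]]])

```text
t: 21.18
eef_pos: [0.4585, 0.109, 0.245]
tool_rot: [0.002, -0.16, 0.987, -0.0]
contact_force: [0.9, 0.2, -0.5]
gripper_width: 1.001
grasp_force: 0.0
```

Run:
```python
from h import *
import cv2
o,r=state(); w6,=snap("wrist_6")
# rectify lid top plane into world x/y axes, 1 px=0.5mm; compare texture rotation and jar position
c0=np.array([.457,.109,.13])
def rect(w):
    s=np.array([[-.03,-.03],[.03,-.03],[.03,.03],[-.03,.03]]); dst=np.float32((s+.03)*2000)
    src=np.float32([proj(w,c0+np.append(a,0)) for a in s])
    g=cv2.cvtColor(w["img"],cv2.COLOR_RGB2GRAY)
    return cv2.warpPerspective(g,cv2.getPerspectiveTransform(src,dst),(120,120)).astype(np.float32)
a,b=rect(np.load("wrist_5.npz")),rect(w6)
yy,xx=np.mgrid[:120,:120]; m=(np.hypot(xx-60,yy-60)<36)
def norm(i):
    i=cv2.GaussianBlur(i,(0,0),1)-cv2.GaussianBlur(i,(0,0),12); v=i[m]; return (i-v.mean())/v.std()
b=norm(b); res=[]
for d in range(-180,180,5):
    best=max(float((norm(cv2.warpAffine(a,cv2.getRotationMatrix2D((60+dx,60+dy),-d,1),(120,120),borderMode=cv2.BORDER_REFLECT))*b)[m].mean()) for dx in(-4,-2,0,2,4) for dy in (-4,-2,0,2,4))
    res.append((round(best,3),d))
print(sorted(res)[::-1][:8], [x for x in res if x[1]==0])
```

```text
t 21.1833 p [0.4585 0.109  0.245 ] F [ 0.8609  0.1956 -0.462 ] T [-0.027   0.0502 -0.0191] w 1.0010885980902207 g 0.0 q [ 0.5779  0.278  -1.0834  1.9596  0.2833  1.063   1.2625]
R [[-0.949  -0.3151  0.0039]
 [-0.3151  0.9491  0.0001]
 [-0.0037 -0.0012 -1.    ]]
[(0.947, 95), (0.86, 90), (0.842, 100), (0.646, 85), (0.606, 105), (0.568, -85), (0.508, -80), (0.496, -90)] [(0.2, 0)]
```

```bash
python3 -c "
from station import bot
print(bot.hand_in())"
```

```text
the job is handed in; nothing more can be done
None
```

The jar stands clamped in the vice at an estimated 47 N. Its lid is loosened about 95° anticlockwise (checked in the wrist camera), the other things were not touched, and the job was handed in at about 21 s.

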